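# Stop test at the laser's remote station: latch, twist free, re-arm

### The arm

A 6-joint arm with a two-finger parallel gripper is mounted at the origin on a cart in front of the work surface, level with it; the furniture and walls round the work are solid. World frame = base frame: x ahead of the robot, y to its left, z up, the work surface at z = 0. Lengths are in m, angles in rad, forces in N, time in s.
With the tool pointing down it reaches from about 0.25 to 0.775 m from the base axis. Payload 4 kg.
Tool frame: the origin (TCP) lies at the centre of the arm's flange, where the gripper is bolted on; the fingertips stand 199 mm ahead of it and the grasp point (between the pads) lies 180 mm ahead of it (robot.tcp_to_tips is the z of the fingertips in the tool frame, in m); z points along the fingers, y is the line along which they close (so a half turn about z gives the same grasp; the last joint's range is limited). The gripper opens to 94 mm and grips with 3 to 60 N. Pads are 16 mm wide; open, the fingers measure 119 mm over their backs; the gripper's body (75 mm by 177 mm) begins 78 mm behind the grasp point.
Start: joints at [1.012, 0.087, 1.371, -0, 1.684, -0.103], TCP at [0.242, 0.494, 0.405] pointing down, gripper open.
Joint ranges: [-3.1, 3.1], [-0.76, 2.03], [0.27, 2.55], [-1.08, 4.22], [0.17, 2.65], [-2.57, 2.57]. Speed limits (rad/s): [2.79, 2.79, 3.14, 3.14, 3.14, 3.14].

### API

Orientations are given as [roll, pitch, yaw] about the fixed x, y, z axes, in that order (R = Rz(yaw) Ry(pitch) Rx(roll)).
In Python, from bench import robot gives the robot as it stands.
- The arm moves only by the tool play_rows, never from a script. Its arguments are lists of equal length, an entry for each row: "translation": the shift along the tool's x, y, z scaled (see below), a list of three; "twist": the turn, a rotation vector about the tool's x, y, z scaled (see below), a list of three; "gripper": the opening, from -1 (shut) to 1 (fully open). A call has 1 to 8 rows; each row shifts and turns the commanded pose from where the row before left it, along the tool's axes as they then stand; what a row does not reach is not made up. The controller multiplies each number of a shift by 0.04 m and each number of a turn by 0.1 rad. A row lasts 1/10 s, in which the tool goes at most 50 mm and 8.59 degrees, less where a joint would pass 70% of its speed; a pose out of reach is approached as far as the arm can. A call with a number of a shift or a turn outside -1 to 1 is refused whole. A call with a gripper value outside its range is refused whole. The fingers move at their own pace and stop on an object; the grip force is fixed at half the most. Time passes only in rows, so rows that do not move let the fingers close. It gives the time, the measured TCP pose, the force, the opening and the grip force at its end, in the units of the state.
- robot.get_obs(): the state, without advancing time (a new reading comes with each control period).
- robot.snapshot(name): name is "scene" or "side" or "wrist"; returns the picture (400x640x3 uint8, red, green, blue); there is no depth.
- robot.camera_model(name): a dict with "camera_matrix" (3x3 intrinsics, pixels), "rvec" (rotation vector, rad) and "tvec" (3), from world to camera coordinates, as OpenCV has them. Camera axes: x right, y down, z forward; pixel columns grow to the right and rows downward; lengths in m; the calibration is good to about 2 mm. A picture is of the moment at which its call begins: read the wrist's pose just before it. camera_model takes no time and is no camera call; for the wrist camera it gives the pose at the moment of the call.
- robot.close_job(): hands the job in; it is judged then, once.
Trained networks look in the newest picture that a camera, given by its name, has taken for a name from the list of things; names that differ only in an ending like _2 or _b are one class to them, and where a whole thing is asked for, a point or a joint stands for the part that bears it (a point fixed in the world has none). Each returns a list of dicts, best first, with "score" (0 to 1); they miss things now and then, are a little off and sometimes report something else, mostly with a low value. They report only what shows in the picture. A call takes as long as a camera call.
- robot.recognise(name, camera): "centre" ([x, y, z] in m, in world coordinates, good to about 4 mm: the middle of the surface that is visible of it).
- robot.spot_point(name, camera): "centre" ([x, y, z] in m, in world coordinates, good to about 4 mm: a listed point, or the origin of a listed thing).
The state is a dict: "time": time; "joint_positions": joint angles; "qvel": joint speeds; "joint_torque": joint torques, N m; "tool_pos": TCP position; "ee_rot": TCP orientation; "wrist_force": force on the tool from outside, world axes, zero at the start; "wrist_torque": the same for the moment, N m; "width": finger opening in m; "finger_force": force on a finger pad.
Only numpy, scipy, OpenCV 4.12 (cv2) and the standard library are available. Lean on these libraries where they do the work, as an engineer would, in place of code of your own. Each camera call takes 0.05 s, during which the arm holds its last target. There are 200 camera calls.

### The job

Carry out the daily stop test at the treatment laser's remote station, the low box in the middle of the table, touching it with the fingertips only and gripping nothing: press the domed stop button fully down and let go, so that it stays latched by itself, then push its wings round clockwise (seen from above) until the button springs up again. Last, press the small round re-arm button on the same box fully in and let it come back up, and leave the things standing around undisturbed.

Things in the scene. Friction and masses are not known exactly. Their poses are not given: they have to be found in the camera images.
- station: remote station, a low grey box with dark base, 96 x 172 x 50 mm (its x, y, z), fixed to the table. Origin: centre of its underside; z up, long side along y. On its lid (z 50 mm) the stop button stands at x 0, y +40 mm, the re-arm button at x 0, y -48 mm. A rubber stub aerial 11 mm thick, top at z 56 mm, stands behind it at x +54, y +60 mm. Two tiny lamps on the lid do nothing
- stop_top (a point): middle of the top of the mushroom-shaped stop button, on its vertical axis, 92 mm above the table when out; moves with the button. The head is a dome 42 mm across and 20 mm high; two wings stick out of its rim on either side and span 68 mm over their ends
- wing_near (a point): point inside the wing that points to station's -x (the robot's side) at rest, on its middle line, 28 mm from the button's axis, at its mid height (12.5 mm below stop_top); moves with the head. Each wing reaches from the dome's rim (21 mm from the axis) to 34 mm, is 11 mm wide and 10.5 mm high; under it are 24 mm free above the lid (button out), 18 mm (latched)
- wing_far (a point): the same point in the other wing, which points away from the robot
- stop_stroke (a joint): how far the stop button is pushed in, m: 0 out, 0.0085 bottom. A spring pushes it back (3 N out, 5.5 N at the bottom); with its catch it takes about 5 to 6 N to press in, with a snap half-way, and rigid resistance at the bottom. Pressed past about 0.0065 it catches, and when let go it stays latched at 0.0062
- stop_turn (a joint): how far the head is turned clockwise seen from above, rad: 0 at rest, 0.85 its limit. A light spring brings it back to 0 (0.02 N m at 0, 0.06 N m at 0.8: 1 to 2 N at a wing). Turned past about 0.5, a latched button is freed and springs up 6 mm; the head turns back once let go. Pulling up does not free it
- push_faces: the halves of the two wings with the side faces that a fingertip pushes to turn the head clockwise: the right face (station's -y) of the near wing, the left face (+y) of the far wing. Origin on the button's axis at lid height (button out)
- back_faces: the other halves of the two wings, with the side faces on the other flank; pressing on both kinds of face at once while turning counts as gripping. Origin on the button's axis at lid height (button out)
- rearm_top (a point): the middle of the top of the re-arm button, a dark round push button 25 mm across that stands 12 mm above the lid in a flat metal ring 35 mm across and 4 mm high; 62 mm above the table when out. The point moves with the button
- rearm (a joint): how far the re-arm button is pressed, m: 0 is out, 0.005 fully in. Its spring takes 2 N to start and 4.5 N to press fully in, and brings it back
- fundus_lens: a bystander: a hand-held lens in a ribbed ring, 45 mm across and 19 mm high, lying flat beside the station; origin at the centre of its underside
- prism_box: a bystander: a round screw-lid case, 41 mm across and 25 mm high, beside the station; origin at the centre of its underside
- pen: a bystander: a black ball pen 145 mm long and 12 mm thick lying behind the station (the side away from the robot); origin under its middle
- lamp_carton: a bystander: a small closed carton, 42 x 55 x 34 mm, further back; origin at the centre of its underside
- pump_bottle: a bystander: an upright pump bottle, 52 x 75 x 180 mm, further back; origin at the centre of its underside
- marker_pen: a bystander: a marker pen, 135 mm long and 17 mm thick, lying further back; origin under its middle

How it is judged:
On the way, in this order (a step that is already met when the one before it is completed fails the run):
1. the stop button is pressed in and stays latched with nothing touching it (value of joint stop_stroke above 0.005 m and contact force between each of the fingers, the arm and stop_turn below 0.2 N), for 0.2 s.
2. the latched head is being turned clockwise by the fingers pushing on a wing (value of joint stop_stroke above 0.005 m and value of joint stop_turn above 0.2 rad and contact force between the fingers and push_faces above 0.3 N).
3. the latch lets go and the button is up again (value of joint stop_stroke below 0.001 m), for 0.1 s.
4. the re-arm button is pressed fully in while the stop button is up (value of joint rearm above 0.004 m and value of joint stop_stroke below 0.001 m), for 0.05 s.
At the end, for the whole second after the job is handed in: the stop button is up (pushed in less than 1 mm) with its head turned back (less than 0.1 rad), the re-arm button is out (less than 1 mm), and each of the six bystanders lies within 15 mm of where it started (value of joint each of stop_stroke, rearm below 0.001 m and value of joint stop_turn below 0.1 rad and distance of each of fundus_lens, prism_box, pen, lamp_carton, pump_bottle, marker_pen from where it was at the start of the episode below 0.015 m); the robot touches nothing.
It fails at once if the head is gripped: the fingers press on both side faces of the wings while it is turned (contact force between the fingers and push_faces above 1 N and contact force between the fingers and back_faces above 1 N and value of joint stop_turn above 0.1 rad).
It fails at once if the re-arm button is pressed while the stop button is still in (value of joint each of rearm, stop_stroke above 0.003 m).
It fails at once if a bystander is pushed, lifted or carried away by 15 mm or more (distance of any of fundus_lens, prism_box, pen, lamp_carton, pump_bottle, marker_pen from where it was at the start of the episode above 0.015 m).
It also fails if it takes over 48 s, if anything falls off the work surface, if the arm or the gripper's body presses on something with over 40 N, if the wrist force passes 120 N, or if a joint passes its speed limit or range.

## Working session

There is one attempt and no reset: what is moved stays moved. The work goes in short steps, Python scripts to look and compute and a tool call to move; the robot and the scene stay as the last step left them, time stands still between calls to the robot, and variables do not carry over. Pictures are saved under pics/ and viewed, at most 10 in all, crops included, and the job is handed in when it is done.

Besides the shell and the picture viewer there is one more tool, called by a JSON object that holds its "fn" and its "kwargs", one argument or row to a line. play_rows: Moves the arm, as the interface text tells. Its arguments: {"type":"object","properties":{"translation":{"type":"array","items":{"type":"array","items":{"type":"number","minimum":-1,"maximum":1}}},"twist":{"type":"array","items":{"type":"array","items":{"type":"number","minimum":-1,"maximum":1}}},"gripper":{"type":"array","items":{"type":"number"}}},"required":["translation","twist","gripper"]}

```bash
mkdir -p pics
cat > h.py <<'E'
import numpy as np,cv2
from bench import robot
from scipy.spatial.transform import Rotation as R
def snap(c,f):
    im=robot.snapshot(c); cv2.imwrite('pics/'+f,im[:,:,::-1]); return im
def look(names,c):
    for n in names:
        for fn in ('spot_point',):
            r=getattr(robot,fn)(n,c)
            print(c,n,[(np.round(d['centre'],4).tolist(),round(d['score'],2)) for d in r[:2]])
def st():
    o=robot.get_obs(); print({k:np.round(o[k],4).tolist() for k in('time','joint_positions','tool_pos','ee_rot','wrist_force','width')}); return o
E
python3 - <<'E'
from h import *
st(); print(robot.tcp_to_tips)
snap('scene','a.png'); look(['station','stop_top','wing_near','wing_far','rearm_top','fundus_lens','prism_box','pen','pump_bottle'],'scene')
snap('side','b.png'); look(['station','stop_top','wing_near','wing_far','rearm_top'],'side')
E
```

```text
{'time': 0.0, 'joint_positions': [1.0119, 0.088, 1.3722, -0.0, 1.6836, -0.1031], 'tool_pos': [0.242, 0.4938, 0.4035], 'ee_rot': [-3.1394, -0.0002, 2.6858], 'wrist_force': [0.1632, 0.0738, 0.4073], 'width': 0.0941}
0.1992
scene station [([0.4752, 0.0446, -0.001], 0.65)]
scene stop_top [([0.4975, 0.0775, 0.0965], 0.89)]
scene wing_near [([0.4804, 0.0951, 0.076], 0.91)]
scene wing_far [([0.5175, 0.0647, 0.0812], 0.83)]
scene rearm_top [([0.4406, 0.0104, 0.0639], 0.46)]
scene fundus_lens [([0.3764, -0.0379, 0.0013], 0.6)]
scene prism_box [([0.4189, -0.0767, -0.0027], 0.85)]
scene pen [([0.5105, -0.025, -0.0016], 0.49)]
scene pump_bottle [([0.7375, 0.0055, -0.0001], 0.6)]
side station [([0.4751, 0.0444, -0.0034], 0.58)]
side stop_top []
side wing_near [([0.4775, 0.0923, 0.0777], 0.88)]
side wing_far [([0.5244, 0.0567, 0.0775], 0.75)]
side rearm_top [([0.4432, 0.0065, 0.0587], 0.72), ([0.6517, -0.0318, -0.0033], 0.7)]
```

View pics/a.png

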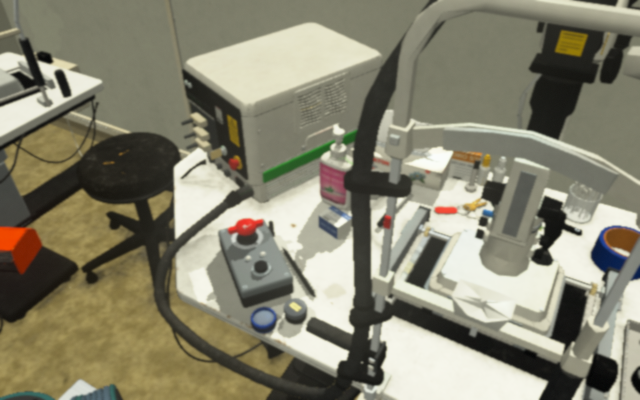

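View pics/b.png

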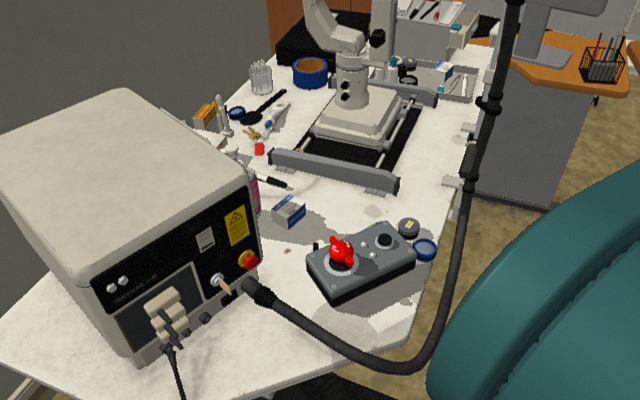

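Both views show the station yawed about -40°. In the scene view the stop is at (247,228), the re-arm at (262,268), and the laser cabinet's near bottom corner at about (258,207). In the side view the stop is at (341,250) and the re-arm at (385,240). I'll check the clearance to the cabinet and the hose.

Run:
```python
from h import *
def px(c,u,v,z=0):
    m=robot.camera_model(c);K=np.array(m['camera_matrix']);Rm=cv2.Rodrigues(np.array(m['rvec']))[0];t=np.array(m['tvec']).ravel()
    d=Rm.T@np.linalg.solve(K,[u,v,1]);o=-Rm.T@t;return np.round(o+d*(z-o[2])/d[2],3)
print('cam',[px('scene',*p) for p in((258,207),(180,170),(380,150))])
print('side box corner',px('side',262,262),px('side',130,355), 'hose',px('side',300,315,.03),px('side',250,290,.06))
print('scene stop',px('scene',247,225,.09),px('side',341,243,.09),px('scene',261,264,.062),px('side',385,237,.062))
m=robot.camera_model('wrist');print(m)
```

```text
cam [array([0.631, 0.146, 0.   ]), array([0.654, 0.388, 0.   ]), array([0.962, 0.003, 0.   ])]
side box corner [0.649 0.091 0.   ] [0.754 0.333 0.   ] hose [0.527 0.187 0.03 ] [0.61  0.191 0.06 ]
scene stop [0.494 0.068 0.09 ] [0.502 0.071 0.09 ] [0.446 0.008 0.062] [0.445 0.007 0.062]
{'camera_matrix': array([[331.91369996,   0.        , 314.62597763],
       [  0.        , 331.91369996, 199.0098484 ],
       [  0.        ,   0.        ,   1.        ]]), 'rvec': array([-2.48389043, -1.54857649, -0.19403186]), 'tvec': array([-0.54991134, -0.02377793,  0.38784579])}
```

Run:
```python
from h import *
def P(c):
    m=robot.camera_model(c);return np.array(m['camera_matrix'])@np.c_[cv2.Rodrigues(np.array(m['rvec']))[0],np.array(m['tvec']).ravel()]
A,B=P('scene'),P('side')
for a,b in [((372,184),(488,105)),((370,315),(470,185)),((372,184),(470,185)),((247,227),(341,245)),((400,30),(510,10))]:
    X=cv2.triangulatePoints(A,B,np.array(a,float).reshape(2,1),np.array(b,float).reshape(2,1)).ravel();X=X[:3]/X[3]
    e=[np.round((M@np.r_[X,1])[:2]/(M@np.r_[X,1])[2]-q,0) for M,q in((A,a),(B,b))]
    print(np.round(X,3),e)
# hose at row points: ray of side, closest to scene polyline
sc=np.array([(185,185),(165,240),(165,280),(185,325),(220,355),(260,378),(310,390),(350,385),(366,340),(362,280),(367,230),(370,184),(378,130),(385,80)],float)
for b in [(300,315),(350,355),(400,360),(440,310),(462,220),(470,185),(488,105),(503,50)]:
    best=None
    for i in range(len(sc)-1):
        for t in np.linspace(0,1,15):
            a=sc[i]*(1-t)+sc[i+1]*t
            X=cv2.triangulatePoints(A,B,a.reshape(2,1),np.array(b,float).reshape(2,1)).ravel();X=X[:3]/X[3]
            q=M=A@np.r_[X,1];e=np.hypot(*(q[:2]/q[2]-a))
            if best is None or e<best[0]:best=(e,a.round(),X.round(3))
    print(b,best)
```

```text
[ 0.379 -0.18   0.3  ] [array([-29.,  35.]), array([-21., -36.])]
[ 0.37  -0.202  0.086] [array([-21.,  21.]), array([-16., -20.])]
[ 0.411 -0.129  0.227] [array([-53.,  49.]), array([-35., -66.])]
[0.5   0.071 0.082] [array([ 1., -1.]), array([1., 2.])]
[ 0.384 -0.196  0.475] [array([-36.,  62.]), array([-22., -61.])]
(300, 315) (np.float64(0.3216191205237133), array([360., 356.]), array([ 0.689, -0.1  , -0.459]))
(350, 355) (np.float64(0.10873334230249598), array([299., 387.]), array([ 0.512, -0.017, -0.421]))
(400, 360) (np.float64(0.09697091962711195), array([215., 351.]), array([ 0.374,  0.092, -0.169]))
(440, 310) (np.float64(0.054541803162476914), array([171., 293.]), array([0.324, 0.112, 0.05 ]))
(462, 220) (np.float64(0.5443403523771216), array([321., 389.]), array([ 0.332, -0.176, -0.026]))
(470, 185) (np.float64(0.5928346913104845), array([350., 385.]), array([ 0.333, -0.225,  0.027]))
(488, 105) (np.float64(0.3826040672548474), array([364., 306.]), array([ 0.336, -0.234,  0.211]))
(503, 50) (np.float64(0.48478439118305644), array([365., 248.]), array([ 0.333, -0.232,  0.316]))
```

{"fn": "play_rows", "kwargs": {
  "translation": [
    [-0.5, -0.3, 0],
    [-0.94, -0.6, 0],
    [-0.94, -0.6, 0],
    [-0.94, -0.6, 0],
    [-0.94, -0.6, 0],
    [-0.94, -0.6, 0],
    [-0.94, -0.6, 0],
    [-0.94, -0.6, 0]
  ],
  "twist": [
    [0, 0, 0],
    [0, 0, 0],
    [0, 0, 0],
    [0, 0, 0],
    [0, 0, 0],
    [0, 0, 0],
    [0, 0, 0],
    [0, 0, 0]
  ],
  "gripper": [-1, -1, -1, -1, -1, -1, -1, -1]
}}

```text
time: 1.6
tool_pos: [0.4176, 0.2059, 0.405]
ee_rot: [3.141, 0.001, 2.686]
wrist_force: [-0.4, 0.4, 0.5]
width: 0.0334
finger_force: 0.0
```

{"fn": "play_rows", "kwargs": {
  "translation": [
    [-0.94, -0.6, 0],
    [-0.94, -0.6, 0],
    [-0.94, -0.6, 0],
    [0, 0, 0],
    [0, 0, 0],
    [0, 0, 0],
    [0, 0, 0],
    [0, 0, 0]
  ],
  "twist": [
    [0, 0, 0],
    [0, 0, 0],
    [0, 0, 0],
    [0, 0, 1],
    [0, 0, 1],
    [0, 0, 1],
    [0, 0, 1],
    [0, 0, 1]
  ],
  "gripper": [-1, -1, -1, -1, -1, -1, -1, -1]
}}

```text
time: 2.4
tool_pos: [0.4868, 0.0931, 0.4047]
ee_rot: [3.141, -0.0, 2.181]
wrist_force: [-0.4, -0.1, 0.3]
width: 0.0004
finger_force: 0.0
```

{"fn": "play_rows", "kwargs": {
  "translation": [
    [0, 0, 0],
    [0, 0, 0],
    [0, 0, 0],
    [0, 0, 0],
    [0, 0, 0],
    [0, 0, 0],
    [0, 0, 0],
    [0, 0, 0]
  ],
  "twist": [
    [0, 0, 1],
    [0, 0, 1],
    [0, 0, 1],
    [0, 0, 1],
    [0, 0, 1],
    [0, 0, 1],
    [0, 0, 1],
    [0, 0, 1]
  ],
  "gripper": [-1, -1, -1, -1, -1, -1, -1, -1]
}}

```text
time: 3.2
tool_pos: [0.4867, 0.0933, 0.4048]
ee_rot: [3.141, -0.0, 1.382]
wrist_force: [1.0, -0.5, -0.1]
width: 0.0008
finger_force: 0.0
```

{"fn": "play_rows", "kwargs": {
  "translation": [
    [0, 0, 0],
    [0, 0, 0],
    [0, 0, 0],
    [0, 0, 0],
    [0, 0, 0],
    [0, 0, 0],
    [0, 0, 0]
  ],
  "twist": [
    [0, 0, 1],
    [0, 0, 1],
    [0, 0, 1],
    [0, 0, 1],
    [0, 0, 1],
    [0, 0, 0.2],
    [0, 0, 0]
  ],
  "gripper": [-1, -1, -1, -1, -1, -1, -1]
}}

```text
time: 3.9
tool_pos: [0.4867, 0.0933, 0.4047]
ee_rot: [-3.142, -0.0, 0.867]
wrist_force: [0.7, -0.1, -1.3]
width: 0.0006
finger_force: 0.0
```

Run:
```python
from h import *
st()
snap('wrist','c.png'); look(['stop_top','wing_near','wing_far','rearm_top','station'],'wrist')
```

```text
{'time': 3.9, 'joint_positions': [0.0748, -0.0346, 1.4953, 0.0001, 1.6808, 0.7784], 'tool_pos': [0.4867, 0.0933, 0.4047], 'ee_rot': [-3.1416, -0.0001, 0.8673], 'wrist_force': [0.6895, -0.0503, -1.3044], 'width': 0.0006}
wrist stop_top [([0.5014, 0.0748, 0.095], 0.76)]
wrist wing_near [([0.4742, 0.0965, 0.0783], 0.56), ([0.7358, 0.0091, -0.0013], 0.34)]
wrist wing_far [([0.5202, 0.0578, 0.0816], 0.94)]
wrist rearm_top []
wrist station [([0.4745, 0.0463, -0.0026], 0.76)]
```

View pics/c.png

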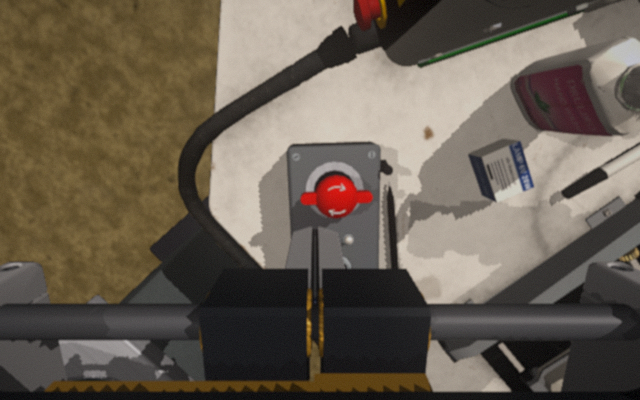

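The wrist view shows the station square with the tool: wings at (301..372,198), lid from x 290 to 380, top edge at row 144. Next I'll turn these pixels into positions.

Run:
```python
from h import *
def px(c,u,v,z=0):
    m=robot.camera_model(c);K=np.array(m['camera_matrix']);Rm=cv2.Rodrigues(np.array(m['rvec']))[0];t=np.array(m['tvec']).ravel()
    d=Rm.T@np.linalg.solve(K,[u,v,1]);o=-Rm.T@t;return o+d*(z-o[2])/d[2]
a,b=px('wrist',301,198,.0795),px('wrist',372,198,.0795)
c,d=px('wrist',290,144,.05),px('wrist',380,144,.05)
print(a,b,np.linalg.norm(a-b),'ctr',(a+b)/2,c,d,np.linalg.norm(c-d))
for p in(a,b),(c,d): v=p[1]-p[0]; print('yaw',np.arctan2(v[1],v[0]))
yaw=-0.7; R2=lambda y:np.array([[np.cos(y),-np.sin(y)],[np.sin(y),np.cos(y)]])
print('stop from lid', (c+d)[:2]/2-R2(yaw)@[0,.046])
```

```text
[0.47276561 0.0981951  0.0795    ] [0.52370867 0.0549316  0.0795    ] 0.06683506637506904 ctr [0.49823714 0.07656335 0.0795    ] [0.49491811 0.14225153 0.05      ] [0.56299127 0.08442114 0.05      ] 0.08932138478646988
yaw -0.7040597870161382
yaw -0.7042228194751604
stop from lid [0.49932068 0.0781536 ]
```

{"fn": "play_rows", "kwargs": {
  "translation": [
    [-0.12, 0.51, 0.3],
    [0, 0, 0.8],
    [0, 0, 0.7],
    [0, 0, 0.5],
    [0, 0, 0.2],
    [0, 0, 0],
    [0, 0, 0]
  ],
  "twist": [
    [0, 0, 0],
    [0, 0, 0],
    [0, 0, 0],
    [0, 0, 0],
    [0, 0, 0],
    [0, 0, 0],
    [0, 0, 0]
  ],
  "gripper": [-1, -1, -1, -1, -1, -1, -1]
}}

```text
time: 4.9
tool_pos: [0.4996, 0.0764, 0.3059]
ee_rot: [3.14, -0.001, 0.866]
wrist_force: [0.2, 0.3, -0.2]
width: 0.0005
finger_force: 0.0
```

Run:
```python
from h import *
st()
snap('side','d.png');im=cv2.imread('pics/d.png')[180:310,260:460];cv2.imwrite('pics/d2.png',cv2.resize(im,None,fx=3,fy=3))
```

```text
{'time': 4.9, 'joint_positions': [0.0396, 0.0286, 1.6299, 0.0001, 1.4811, 0.7444], 'tool_pos': [0.4996, 0.0764, 0.3059], 'ee_rot': [3.1402, -0.0014, 0.866], 'wrist_force': [0.2091, 0.308, -0.1868], 'width': 0.0005}
```

View pics/d2.png

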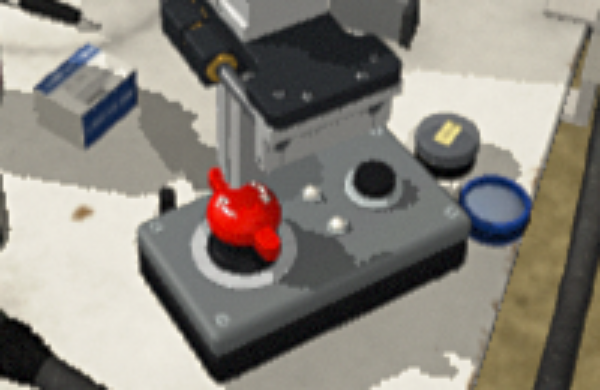

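The crop shows the closed fingers at crop x 220-250, apparently ending behind the dome, so I'll check the projection of the tips.

Run:
```python
from h import *
m=robot.camera_model('side')
o=robot.get_obs();Rm=R.from_euler('xyz',o['ee_rot']).as_matrix();tip=o['tool_pos']+Rm@[0,0,.1992]
print('cam pos',-cv2.Rodrigues(np.array(m['rvec']))[0].T@np.array(m['tvec']).ravel())
pts=np.array([tip,tip+[0,0,.05],[.499,.0765,.092],[.499,.0765,.0795],[.499-.026,.0765+.022,.0795],[.499+.026,.0765-.022,.0795],[.442,.0094,.062]])
p=cv2.projectPoints(pts,np.array(m['rvec']),np.array(m['tvec']),np.array(m['camera_matrix']),None)[0].reshape(-1,2)
print(tip,((p-[260,180])*3).round())
```

```text
cam pos [0.31004319 0.57057085 0.68340451]
[0.50023608 0.0764962  0.10711135] [[243. 175.]
 [243. 109.]
 [245. 195.]
 [245. 210.]
 [275. 252.]
 [216. 170.]
 [378. 175.]]
```

{"fn": "play_rows", "kwargs": {
  "translation": [
    [0, 0, 0.2],
    [0, 0, 0.15],
    [0, 0, 0.1],
    [0, 0, 0.08],
    [0, 0, 0]
  ],
  "twist": [
    [0, 0, 0],
    [0, 0, 0],
    [0, 0, 0],
    [0, 0, 0],
    [0, 0, 0]
  ],
  "gripper": [-1, -1, -1, -1, -1]
}}

```text
time: 5.45
tool_pos: [0.4995, 0.0765, 0.2841]
ee_rot: [3.14, -0.002, 0.866]
wrist_force: [0.9, 0.5, 3.7]
width: 0.0008
finger_force: 1.8
```

{"fn": "play_rows", "kwargs": {
  "translation": [
    [0, 0, 0.06],
    [0, 0, 0]
  ],
  "twist": [
    [0, 0, 0],
    [0, 0, 0]
  ],
  "gripper": [-1, -1]
}}

```text
time: 5.65
tool_pos: [0.4996, 0.0765, 0.2826]
ee_rot: [3.14, -0.002, 0.866]
wrist_force: [-1.0, 0.0, 7.6]
width: 0.0003
finger_force: 4.0
```

{"fn": "play_rows", "kwargs": {
  "translation": [
    [0, 0, 0.05],
    [0, 0, 0]
  ],
  "twist": [
    [0, 0, 0],
    [0, 0, 0]
  ],
  "gripper": [-1, -1]
}}

```text
time: 5.85
tool_pos: [0.4996, 0.0765, 0.2824]
ee_rot: [3.139, -0.003, 0.866]
wrist_force: [-4.0, 0.0, 15.1]
width: 0.001
finger_force: 7.5
```

{"fn": "play_rows", "kwargs": {
  "translation": [
    [0, 0, 0.05],
    [0, 0, 0]
  ],
  "twist": [
    [0, 0, 0],
    [0, 0, 0]
  ],
  "gripper": [-1, -1]
}}

```text
time: 6.05
tool_pos: [0.4997, 0.0765, 0.2823]
ee_rot: [3.138, -0.003, 0.866]
wrist_force: [-6.7, -0.9, 21.9]
width: 0.0003
finger_force: 11.1
```

{"fn": "play_rows", "kwargs": {
  "translation": [
    [0, 0, -0.4],
    [0, 0, -0.5],
    [0, 0, 0],
    [0, 0, 0],
    [0, 0, 0],
    [-0.6, -0.97, 0],
    [0, 0, 0],
    [0, 0, 0]
  ],
  "twist": [
    [0, 0, 0],
    [0, 0, 0],
    [0, 0, 0],
    [0, 0, 0],
    [0, 0, 0],
    [0, 0, 0],
    [0, 0, 0],
    [0, 0, 0]
  ],
  "gripper": [-1, -1, -1, -1, -1, -1, -1, -1]
}}

```text
time: 6.85
tool_pos: [0.4533, 0.0834, 0.3116]
ee_rot: [-3.14, 0.001, 0.866]
wrist_force: [0.9, -0.6, -0.3]
width: 0.0003
finger_force: 0.0
```

Run:
```python
from h import *
o=st();snap('side','e.png');look(['stop_top','wing_near','wing_far'],'side')
im=cv2.imread('pics/e.png')[180:310,260:460];cv2.imwrite('pics/e2.png',cv2.resize(im,None,fx=3,fy=3))
Rm=R.from_euler('xyz',o['ee_rot']).as_matrix();tip=o['tool_pos']+Rm@[0,0,.1992]
c,s=np.cos(-.704),np.sin(-.704);d=tip[:2]-[.499,.0765];print(tip,'station',d@[c,s],d@[-s,c])
```

```text
{'time': 6.85, 'joint_positions': [0.0588, -0.0743, 1.719, -0.0001, 1.499, 0.7633], 'tool_pos': [0.4533, 0.0834, 0.3116], 'ee_rot': [-3.1401, 0.0015, 0.8663], 'wrist_force': [0.922, -0.6097, -0.306], 'width': 0.0003}
side stop_top [([0.496, 0.0757, 0.0877], 0.83)]
side wing_near [([0.4794, 0.0917, 0.0758], 0.81)]
side wing_far [([0.5207, 0.0589, 0.0717], 0.71)]
[0.45284987 0.08332555 0.11241132] station -0.0395963509313481 -0.02466884466098084
```

View pics/e2.png

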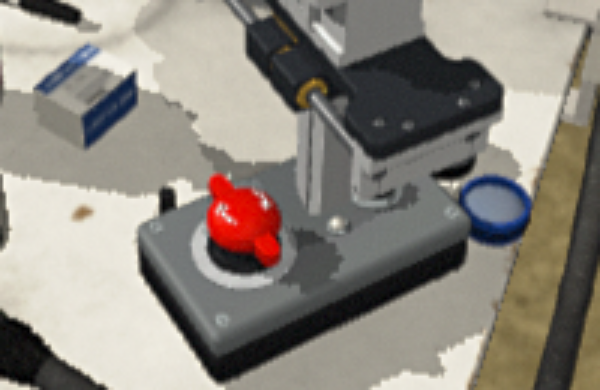

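Run:
```python
from h import *
m=robot.camera_model('side')
o=robot.get_obs();Rm=R.from_euler('xyz',o['ee_rot']).as_matrix()
q=[[0,y,z] for z in(.199,.17,.13) for y in(-.0125,0,.0125)]
p=cv2.projectPoints(np.array([o['tool_pos']+Rm@a for a in q]),np.array(m['rvec']),np.array(m['tvec']),np.array(m['camera_matrix']),None)[0].reshape(-1,2)
print(((p-[260,180])*3).round().tolist())
im=cv2.imread('pics/e.png')[110:260,280:460];cv2.imwrite('pics/e3.png',cv2.resize(im,None,fx=4,fy=4,interpolation=2))
```

```text
[[331.0, 214.0], [319.0, 198.0], [307.0, 182.0], [334.0, 176.0], [321.0, 160.0], [308.0, 144.0], [337.0, 120.0], [324.0, 104.0], [311.0, 88.0]]
```

View pics/e3.png

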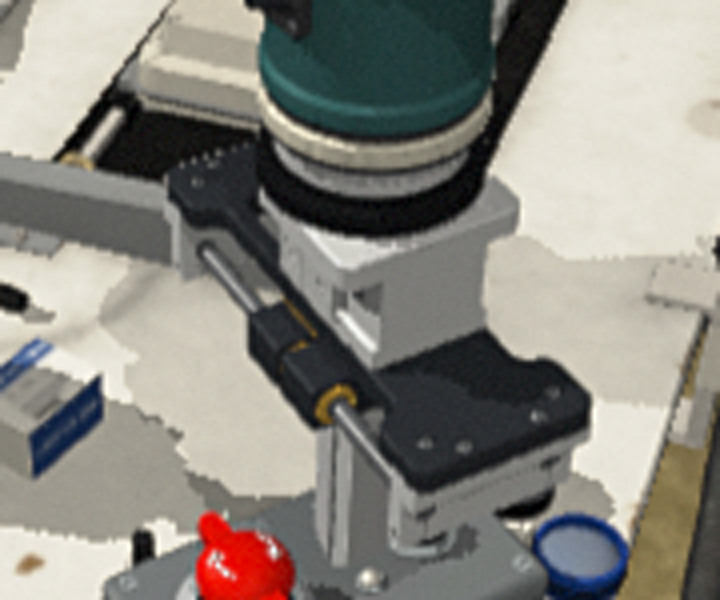

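The button stayed latched. The fingertips hang over the lid beside the near wing, on its -y side. Next I lower them and push.

{"fn": "play_rows", "kwargs": {
  "translation": [
    [0, 0.06, 0.5],
    [0, 0, 0.5],
    [0, 0, 0.2],
    [0, 0, 0],
    [0.2, 0, 0],
    [0, 0, 0]
  ],
  "twist": [
    [0, 0, 0],
    [0, 0, 0],
    [0, 0, 0],
    [0, 0, 0],
    [0, 0, 0],
    [0, 0, 0]
  ],
  "gripper": [-1, -1, -1, -1, -1, -1]
}}

```text
time: 7.65
tool_pos: [0.4621, 0.0883, 0.2663]
ee_rot: [3.14, -0.002, 0.866]
wrist_force: [-0.6, 0.5, -0.2]
width: 0.0007
finger_force: 0.0
```

{"fn": "play_rows", "kwargs": {
  "translation": [
    [0.12, 0, 0],
    [0.12, 0, 0],
    [0.12, 0, 0],
    [0.1, 0, 0],
    [0, 0, 0],
    [0, 0, 0]
  ],
  "twist": [
    [0, 0, 0],
    [0, 0, 0],
    [0, 0, 0],
    [0, 0, 0],
    [0, 0, 0],
    [0, 0, 0]
  ],
  "gripper": [-1, -1, -1, -1, -1, -1]
}}

```text
time: 8.25
tool_pos: [0.4731, 0.1019, 0.265]
ee_rot: [-3.141, -0.0, 0.866]
wrist_force: [-1.1, -0.6, 2.0]
width: 0.0005
finger_force: 0.9
```

Run:
```python
from h import *
o=st();snap('side','f.png');look(['stop_top','wing_near','wing_far'],'side')
im=cv2.imread('pics/f.png')[180:310,260:460];cv2.imwrite('pics/f2.png',cv2.resize(im,None,fx=3,fy=3))
Rm=R.from_euler('xyz',o['ee_rot']).as_matrix();tip=o['tool_pos']+Rm@[0,0,.1992]
c,s=np.cos(-.704),np.sin(-.704);d=tip[:2]-[.499,.0765];print(tip,'station',d@[c,s],d@[-s,c])
```

```text
{'time': 8.25, 'joint_positions': [0.0949, 0.0124, 1.7312, 0.0002, 1.3982, 0.7997], 'tool_pos': [0.4731, 0.1019, 0.265], 'ee_rot': [-3.1414, -0.0, 0.866], 'wrist_force': [-1.1245, -0.5538, 1.9871], 'width': 0.0005}
side stop_top [([0.4954, 0.0763, 0.0937], 0.63)]
side wing_near [([0.4952, 0.1032, 0.079], 0.51)]
side wing_far [([0.5085, 0.0498, 0.0788], 0.63)]
[0.47302717 0.10195777 0.06581822] station -0.03627612677819541 0.002593941724049738
```

View pics/f2.png

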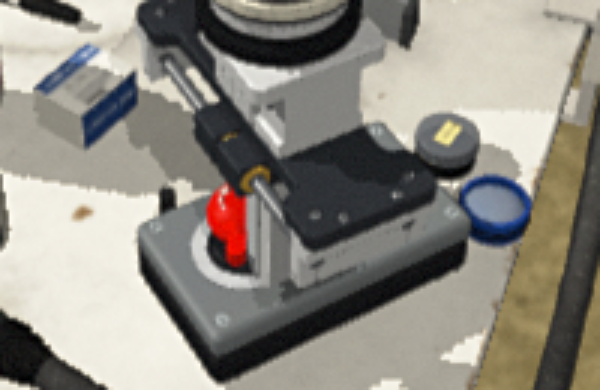

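The head has turned about 0.5 rad, with the near wing at crop (237,248). I'll push a little further so it releases for sure.

{"fn": "play_rows", "kwargs": {
  "translation": [
    [0.1, 0, 0],
    [0.08, 0, 0],
    [0, 0, 0],
    [0, 0, 0]
  ],
  "twist": [
    [0, 0, 0],
    [0, 0, 0],
    [0, 0, 0],
    [0, 0, 0]
  ],
  "gripper": [-1, -1, -1, -1]
}}

```text
time: 8.85
tool_pos: [0.4776, 0.1074, 0.2648]
ee_rot: [-3.141, 0.001, 0.866]
wrist_force: [-2.9, -1.8, 0.3]
width: 0.0007
finger_force: 1.2
```

{"fn": "play_rows", "kwargs": {
  "translation": [
    [-0.2, 0, 0],
    [-0.4, 0, 0],
    [-0.4, 0, 0],
    [-0.2, 0, 0],
    [0, 0, -0.5],
    [0, 0, -0.5],
    [0, 0, 0]
  ],
  "twist": [
    [0, 0, 0],
    [0, 0, 0],
    [0, 0, 0],
    [0, 0, 0],
    [0, 0, 0],
    [0, 0, 0],
    [0, 0, 0]
  ],
  "gripper": [-1, -1, -1, -1, -1, -1, -1]
}}

```text
time: 9.55
tool_pos: [0.4472, 0.0701, 0.3084]
ee_rot: [3.136, -0.005, 0.865]
wrist_force: [0.7, -0.4, 0.1]
width: 0.0005
finger_force: 0.0
```

Run:
```python
from h import *
o=st();snap('side','g.png');look(['stop_top','wing_near','wing_far','rearm_top'],'side')
a,b,c=[cv2.resize(cv2.imread('pics/%s.png'%k)[220:285,300:385],None,fx=3,fy=3) for k in'deg'];cv2.imwrite('pics/g2.png',np.hstack([a,b,c]))
Rm=R.from_euler('xyz',o['ee_rot']).as_matrix();tip=o['tool_pos']+Rm@[0,0,.1992]
c,s=np.cos(-.704),np.sin(-.704);d=tip[:2]-[.499,.0765];print(tip,'station',d@[c,s],d@[-s,c])
```

```text
{'time': 9.55, 'joint_positions': [0.0302, -0.0946, 1.7443, 0.0002, 1.4841, 0.7361], 'tool_pos': [0.4472, 0.0701, 0.3084], 'ee_rot': [3.136, -0.0054, 0.8649], 'wrist_force': [0.7388, -0.3692, 0.1206], 'width': 0.0005}
side stop_top [([0.4947, 0.0765, 0.0939], 0.56), ([0.5236, 0.0609, 0.0806], 0.55)]
side wing_near [([0.4801, 0.0942, 0.0788], 0.67)]
side wing_far [([0.5245, 0.0583, 0.081], 0.95)]
side rearm_top [([0.441, 0.0074, 0.0593], 0.4)]
[0.44872085 0.07023446 0.10916869] station -0.03427023674808916 -0.037320247598971366
```

View pics/g2.png

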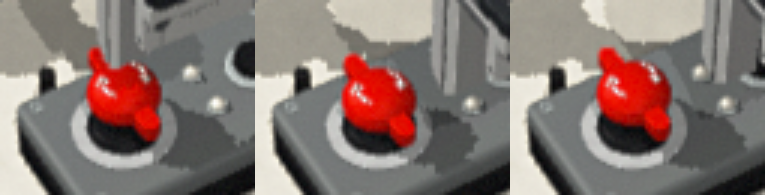

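In the comparison the third frame (now) matches the first: the button is up and turned back. The middle frame shows it latched. Now the re-arm.

{"fn": "play_rows", "kwargs": {
  "translation": [
    [-0.62, 0.44, 0],
    [-0.62, 0.44, 0],
    [0, 0, 0.5],
    [0, 0, 0.45],
    [0, 0, 0],
    [0, 0, 0.1],
    [0, 0, 0.1],
    [0, 0, 0]
  ],
  "twist": [
    [0, 0, 0],
    [0, 0, 0],
    [0, 0, 0],
    [0, 0, 0],
    [0, 0, 0],
    [0, 0, 0],
    [0, 0, 0],
    [0, 0, 0]
  ],
  "gripper": [-1, -1, -1, -1, -1, -1, -1, -1]
}}

```text
time: 10.6
tool_pos: [0.4415, 0.0103, 0.2596]
ee_rot: [3.141, -0.0, 0.866]
wrist_force: [-1.7, -0.5, 2.5]
width: 0.0003
finger_force: 1.4
```

{"fn": "play_rows", "kwargs": {
  "translation": [
    [0, 0, 0.07],
    [0, 0, 0]
  ],
  "twist": [
    [0, 0, 0],
    [0, 0, 0]
  ],
  "gripper": [-1, -1]
}}

```text
time: 10.8
tool_pos: [0.4415, 0.0103, 0.2569]
ee_rot: [3.141, -0.001, 0.866]
wrist_force: [-1.1, -0.2, 5.1]
width: 0.0005
finger_force: 2.0
```

{"fn": "play_rows", "kwargs": {
  "translation": [
    [0, 0, 0.06],
    [0, 0, 0.04],
    [0, 0, 0]
  ],
  "twist": [
    [0, 0, 0],
    [0, 0, 0],
    [0, 0, 0]
  ],
  "gripper": [-1, -1, -1]
}}

```text
time: 11.1
tool_pos: [0.4415, 0.0103, 0.2562]
ee_rot: [3.14, -0.001, 0.866]
wrist_force: [-8.6, 0.9, 20.0]
width: 0.0004
finger_force: 10.1
```

{"fn": "play_rows", "kwargs": {
  "translation": [
    [0, 0, -0.3],
    [0, 0, -0.8],
    [0, 0, -0.9],
    [0, 0, -0.9],
    [0, 0, -0.5],
    [0, 0, 0],
    [0, 0, 0],
    [0, 0, 0]
  ],
  "twist": [
    [0, 0, 0],
    [0, 0, 0],
    [0, 0, 0],
    [0, 0, 0],
    [0, 0, 0],
    [0, 0, 0],
    [0, 0, 0],
    [0, 0, 0]
  ],
  "gripper": [-1, -1, -1, -1, -1, -1, -1, -1]
}}

```text
time: 11.9
tool_pos: [0.441, 0.0102, 0.386]
ee_rot: [-3.138, 0.002, 0.866]
wrist_force: [-0.2, 0.4, 0.3]
width: 0.0004
finger_force: 0.0
```

Run:
```python
from h import *
st();snap('side','h.png');look(['stop_top','rearm_top','fundus_lens','prism_box'],'side')
im=cv2.imread('pics/h.png')[180:310,260:460];cv2.imwrite('pics/h2.png',cv2.resize(im,None,fx=3,fy=3))
```

```text
{'time': 11.9, 'joint_positions': [-0.1056, -0.1531, 1.6408, 0.0001, 1.6576, 0.5993], 'tool_pos': [0.441, 0.0102, 0.386], 'ee_rot': [-3.1385, 0.002, 0.8658], 'wrist_force': [-0.1559, 0.3836, 0.2502], 'width': 0.0004}
side stop_top [([0.4938, 0.0757, 0.0939], 0.83)]
side rearm_top [([0.4432, 0.007, 0.0584], 0.47)]
side fundus_lens [([0.38, -0.0351, -0.0006], 0.9)]
side prism_box [([0.4235, -0.0763, 0.0011], 0.75)]
```

View pics/h2.png

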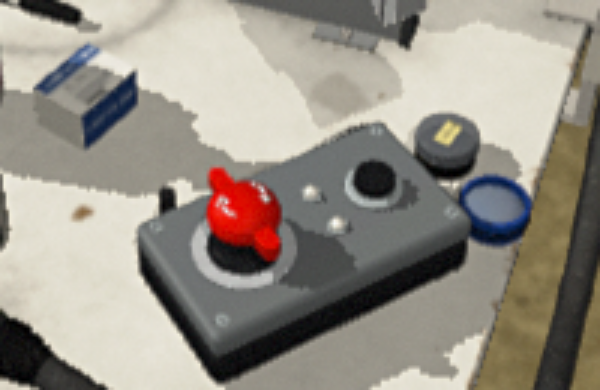

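Both buttons are up, the head is turned back, and the lens, case and carton stand where they were. Handing in.

```bash
python3 -c "
from bench import robot
print(robot.close_job())"
```

```text
the job is handed in; nothing more can be done
None
```

The stop test is done and handed in at about 12 s; the verdict was not shown: the stop button was pressed and stayed latched, a clockwise push on the wing freed it, and the re-arm button was pressed fully in and came back up; the final side view showed both buttons up and the lens, case and carton unmoved (pen, bottle and marker not re-checked).

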